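# Show the tuna tin from the pantry drawer to the code reader

### The job

Slide open the gray-fronted drawer on the pantry shelf, take out the low, wide tin of tuna (not the narrower, taller spice tin beside it) and hold it up to the code reader: the tin in the air above the reader's tilted window, its base squarely facing the glass, centred on it and 10 cm away from it. Finish while still holding the tin steady there; do not put it down or let go. The drawer may stay open, the spice tin stays standing in it, and the reader, its tilt and all the other things on the shelf are to be left as they are.

Things in the scene. Friction and masses are not known exactly. Their poses are not given: they have to be found in the camera images.
- drawer (a joint): How far the drawer is slid out, m: 0 shut, 0.165 at its stop. It slides level along the -x axis of handle (friction about 1 N plus 4 N per m/s) and stays where it is left. Gray front panel 318 wide, 15 thick, top edge 90 above the shelf; white tray behind it, inside 286 wide x 198 deep, walls 6 thick and up to 54 above the shelf, inner floor 14 above the shelf.
- unit: Drawer unit, fixed on the shelf: pale plastic shell 240 deep x 320 wide x 95 high with one drawer, front roughly towards the robot. With the drawer fully out the front 150 mm of the tray's inside lie in the open. Origin: centre of its underside; x points from front to back, z up.
- handle (a point): Middle of the gray bar handle on the drawer front, on the bar's axis; moves with the drawer. Bar 11 in diameter, 120 long along y, axis 40 in front of the panel (34 free behind it), 66 above the shelf, 29 below the unit's top; posts 9 in diameter join it to the panel 52 to either side of the middle. x points into the unit, y along the bar, z up. The front of the tray's inside lies 61 along +x.
- tuna: Closed tin of tuna, steel with a paper band: upright low cylinder, 66 in diameter, 40 high, about 0.14 kg; starts standing in the drawer, its centre about 55 to 85 behind the front of the tray's inside, in the left or right half, 65 to 75 off the middle (it may slip a little as the drawer moves). Origin: centre of its base; z is its axis, from base to lid.
- spice: Spice tin, steel with a dark lid: upright cylinder, 50 in diameter, 60 high, standing in the other half of the drawer. Not wanted; stays upright in the drawer. Origin: centre of its underside.
- window (a point): Centre of the code reader's glass window, on the glass. Reader fixed on the shelf right of the drawer unit: dark base 120 x 120 x 16, cheeks up to 85 high, between them a pale tilting head 84 x 76 x 32, hinge axis 72 above the shelf, 23 below the glass. z points straight out of the glass, up and leaning to the robot's side; y level along the hinge. Tin base belongs 0.10 m out along z.
- head (a joint): Tilt of the reader's head, rad: 0 window looking straight up, growing as it leans towards the reader's front (the robot's side). Starts at 0.15 to 0.5 and is stiff (about 0.5 N m of friction); to be left as found.
- jar: Frosted glass jar with a hinged lid, 92 in diameter, 117 high, stands behind and between unit and reader. Bystander. Origin: centre of its underside.
- whisk: Stainless whisk lying at the right side, 270 long, about 50 wide. Bystander. Origin: under its middle, on the shelf.
- spatula: Orange silicone spatula head lying flat behind the reader, 95 x 58 x 11 with a 40 mm socket. Bystander. Origin: under the blade's middle.
- bottle: Amber bottle, 62 in diameter, 170 high, at the right rear. Bystander. Origin: centre of its underside.
- ramekin: White ramekin, 80 in diameter, 45 high, standing on top of the drawer unit, right of its middle. Bystander. Origin: centre of its underside.
- canister: Aluminium canister with a wooden lid, 104 in diameter, 136 high, at the left side. Bystander. Origin: centre of its underside.
Not all that is in view belongs to the job. Leave any pink look-alike of the part that bears window alone.

How it is judged:
On the way, in this order (a step that is already met when the one before it is completed fails the run):
1. the drawer is slid open (more than 90 mm) (value of joint drawer above 0.09 m), for 0.2 s.
2. the tuna tin is lifted clear of the drawer in the gripper (contact force between tuna and the fingers above 1 N and height (world z) of tuna above 0.1 m), for 0.2 s.
At the end, for the whole second after the job is handed in: Tin held still in the fingers, touching neither reader nor drawer unit; centre of its base 85 to 115 mm out from the window along its normal, within 15 mm of its centre across; tin axis within 0.14 rad of the normal, base towards the glass. Spice tin upright in the drawer (contact force between tuna and the fingers above 1 N and contact force between tuna and reader below 0.2 N and contact force between tuna and unit below 0.2 N and z of tuna in the frame of window between 0.085 and 0.115 m and x of tuna in the frame of window between -0.015 and 0.015 m and y of tuna in the frame of window between -0.015 and 0.015 m and angle between the z axis of tuna and the z axis of window, either way round below 0.14 rad and angle between tuna's own z axis and vertical below 1 rad and linear speed of tuna below 0.02 m/s and angle between spice's own z axis and vertical below 0.3 rad and height (world z) of spice between 0.005 and 0.03 m); the arm keeps its last pose, push and grip.
It fails at once if the reader's head is turned out of its tilt (distance of window from where it was at the start of the episode above 0.006 m).
It fails at once if the spice tin is tipped or lifted out (angle between spice's own z axis and vertical above 0.5 rad or height (world z) of spice above 0.04 m).
It fails at once if a bystander is shifted by more than 30 mm (distance of any of jar, whisk, spatula, bottle, ramekin, canister from where it was at the start of the episode above 0.03 m).
It also fails if it takes over 51 s, if anything falls off the work surface, if the arm or the gripper's body presses on something with over 40 N, if the wrist force passes 120 N, or if a joint passes its speed limit or range.

### The arm

A 7-joint arm with a two-finger parallel gripper is mounted at the origin on the work surface. World frame = base frame: x ahead of the robot, y to its left, z up, the work surface at z = 0. Lengths are in m, angles in rad, forces in N, time in s.
With the tool pointing down it reaches from about 0.4 to 0.85 m from the base axis. Payload 10.4 kg.
Tool frame: the origin (TCP) lies between the finger pads; the fingertips stand tip_extent ahead of it and the grasp point (between the pads) lies 2 mm behind it (tip_extent is the distance from the TCP to the fingertips, in m); z points along the fingers, y is the direction in which the jaws open and shut (so a half turn about z gives the same grasp; the last joint's range is limited). The gripper opens to 87 mm and grips with 3 to 60 N. Pads are 19 mm wide; open, the fingers measure 117 mm over their backs; the gripper's body (75 mm by 190 mm) begins 51 mm behind the grasp point.
Start: joints at [1.315, 0.332, -0.065, 1.46, 0.022, 1.35, -0.088], TCP at [0.144, -0.608, 0.24] pointing down, gripper open.
Joint ranges: [-2.6, 2.6], [-0.5, 2.12], [-1.47, 1.34], [0.16, 2.42], [-1.27, 4.41], [0.06, 2.06], [-2.6, 2.6]. Speed limits (rad/s): [2.22, 2.22, 2.79, 2.79, 3.14, 3.14, 3.14].

### API

Orientations are given as a unit quaternion [x, y, z, w].
In Python, from bench import read_state, camera, camera_params, close_job, tip_extent gives the robot as it stands. The module is installed in compiled form; this text tells all that it offers.
- The arm moves only by the tool send_rows, never from a script. Its argument "steps" is a list of rows, each a list of 7 numbers: the turn, a rotation vector about the tool's x, y, z in degrees, then the shift along the tool's x, y, z in m, then the gripper's target within -1 to 1 (shut at 1, half-way at 0, fully open at -1). In form: [[ax, ay, az, x, y, z, jaw], ...]. A call has exactly 10 rows; each row shifts and turns the pose as measured when the row begins, along the tool's axes as they then stand; what a row does not reach is not made up. A row lasts 1/10 s, in which the tool goes at most 50 mm and 8.59 degrees, less where a joint would pass 70% of its speed; a pose out of reach is approached as far as the arm can. A call with a gripper value outside its range is refused whole. The fingers move at their own pace and stop on an object; "force" is the grip in N (left out, the last holds). Time passes only in rows, so rows that do not move let the fingers close, or fill a call up. It gives the time, the measured TCP pose, the force and the opening at its end, in the units of the state.
- read_state(): the state, without advancing time (a new reading comes with each control period).
- camera(name): name is "scene" or "top" or "wrist"; returns (picture, depth): 480x640x3 uint8, blue, green, red; 480x640 float32, m along the optical axis (not along the pixel's ray), 0 where there is no reading.
- camera_params(name): a dict with "camera_matrix" (3x3 intrinsics, pixels), "dist" ([k1, k2, p1, p2, k3] as OpenCV has them; the pictures are not rectified), "world_from_camera" (4x4, takes a point from camera to world coordinates). Camera axes: x right, y down, z forward; pixel columns grow to the right and rows downward; lengths in m; the calibration is good to about 2 mm. A picture is of the moment at which its call begins: read the wrist's pose just before it. camera_params takes no time and is no camera call; for the wrist camera it gives the pose at the moment of the call.
- close_job(): hands the job in, once; it reports no verdict.
The state is a dict: "time": time; "joint_positions": joint angles; "joint_vel": joint speeds; "joint_torque": joint torques, N m; "ee_pos": TCP position; "eef_rot": TCP orientation; "ft_force": force on the tool from outside, world axes, zero at the start; "torque": the same for the moment, N m; "width": finger opening in m.
Only numpy, scipy, OpenCV 4.12 (cv2) and the standard library are available. Lean on these libraries where they do the work, as an engineer would, in place of code of your own. Each camera call takes 0.05 s, during which the arm holds its last target.

## Working session

There is one attempt and no reset: what is moved stays moved. The work goes in short steps, Python scripts to look and compute and a tool call to move; the robot and the scene stay as the last step left them, time stands still between calls to the robot, and variables do not carry over. Pictures are saved under pics/ and viewed, and the job is handed in when it is done.

Besides the shell and the picture viewer there is one more tool, called after "Request:" in YAML: its name, and indented under it one key for each argument. send_rows: Moves the arm, as the interface text tells. Its arguments: {"type":"object","properties":{"steps":{"type":"array"},"force":{"type":"number"}},"required":["steps"]}

```bash
mkdir -p pics; ls; cat > h.py <<'E'
import numpy as np, cv2
from bench import *
from scipy.spatial.transform import Rotation as R
def snap(name,fn):
    p=camera_params(name); im,d=camera(name); cv2.imwrite('pics/'+fn+'.png',im); np.savez('pics/'+fn+'.npz',im=im,d=d,K=p['camera_matrix'],dist=p['dist'],T=p['world_from_camera'])
    return im,d
def load(fn): return np.load('pics/'+fn+'.npz')
def pt(fn,u,v,z=None,r=1):
    f=load(fn); K=f['K']
    n=cv2.undistortPoints(np.array([[[u,v]]],float),K,f['dist'])[0,0]
    T=f['T']; ray=T[:3,:3]@np.array([n[0],n[1],1]); o=T[:3,3]
    if z is not None: return o+ray*(z-o[2])/ray[2]
    w=f['d'][v-r:v+r+1,u-r:u+r+1]; w=w[w>0]
    return o+ray*np.median(w) if len(w) else None
def cloud(fn):
    f=load(fn); h,w=f['d'].shape
    uu,vv=np.meshgrid(np.arange(w),np.arange(h))
    n=cv2.undistortPoints(np.stack([uu,vv],-1).reshape(-1,1,2).astype(float),f['K'],f['dist']).reshape(h,w,2)
    c=np.dstack([n,np.ones((h,w))])*f['d'][...,None]
    P=c@f['T'][:3,:3].T+f['T'][:3,3]; P[f['d']<=0]=np.nan
    return f['im'],P
E
python3 - <<'E'
from h import *
s=read_state(); print(s, tip_extent if not callable(tip_extent) else tip_extent())
for n in ['scene','top','wrist']: snap(n,n+'0'); print(camera_params(n)['world_from_camera'].round(3).tolist())
E
```

```text
pics
{'time': 0.0, 'joint_positions': array([ 1.31537252,  0.3328545 , -0.06469354,  1.46099912,  0.02158242,
        1.34991739, -0.0884951 ]), 'joint_vel': array([ 0.00018783,  0.00081282, -0.00028005,  0.00165756, -0.00077066,
        0.00063376,  0.00023444]), 'joint_torque': array([-4.16930079e-04, -6.23250604e+01,  2.44916853e-02, -3.89885008e+01,
       -6.13485323e-02,  3.98279470e-02,  1.41127048e-04]), 'ee_pos': array([ 0.14410749, -0.60775292,  0.23873717]), 'eef_rot': array([ 9.93230515e-01,  1.16157628e-01, -1.14546565e-04, -7.32907772e-04]), 'ft_force': array([ 0.324113  , -0.32550546, -0.35796078]), 'torque': array([-0.01981865, -0.05292219,  0.04146845]), 'width': 0.08700039067570814} 0.017
[[-0.342, 0.629, -0.698, 1.447], [0.94, 0.233, -0.251, 0.312], [0.005, -0.742, -0.67, 0.904], [0.0, 0.0, 0.0, 1.0]]
[[0.002, -0.993, 0.119, 0.424], [-1.0, -0.002, 0.005, -0.017], [-0.005, -0.119, -0.993, 1.41], [0.0, 0.0, 0.0, 1.0]]
[[0.231, -0.939, -0.255, 0.213], [-0.973, -0.223, -0.059, -0.592], [-0.002, 0.261, -0.965, 0.384], [0.0, 0.0, 0.0, 1.0]]
```

View pics/scene0.png

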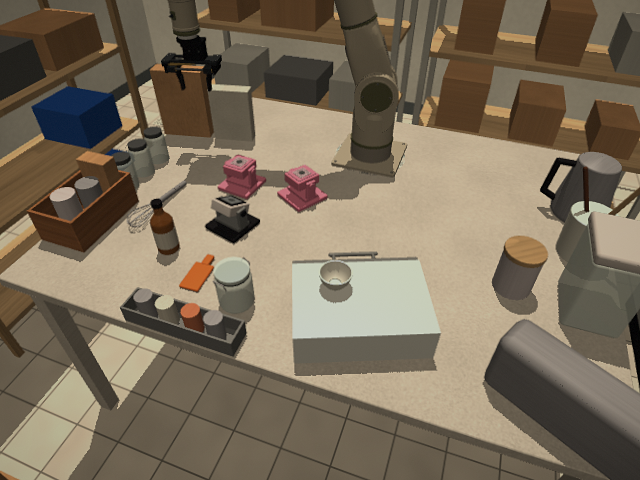

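View pics/top0.png

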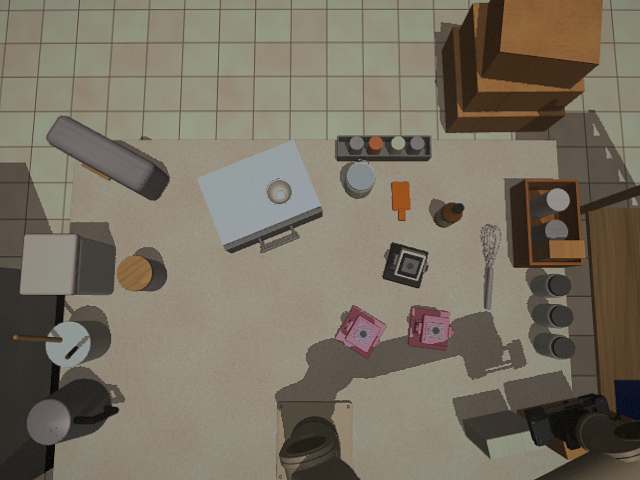

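View pics/wrist0.png

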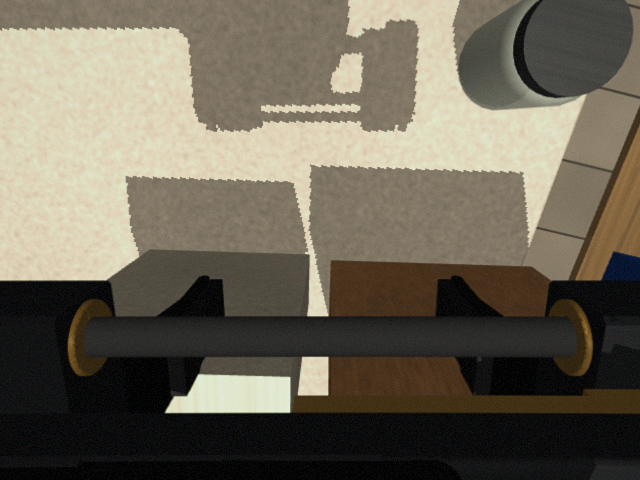

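Scene: the unit with its gray handle is at top px (280,240) and scene px (353,254). Reader candidates in the top picture are the dark one at (407,264) and pink look-alikes at (361,332) and (431,328). I choose the dark one, since it has the pale head and stands right of the unit. Next come close crops and measurements.

```bash
python3 - <<'E'
from h import *
t=load('top0')['im']; s=load('scene0')['im']
a=cv2.resize(t[230:300,370:440],(400,400),interpolation=cv2.INTER_CUBIC)
b=cv2.resize(t[210:260,240:330],(400,222),interpolation=cv2.INTER_CUBIC)
c=cv2.resize(s[185:245,195:270],(400,320),interpolation=cv2.INTER_CUBIC)
o=np.zeros((600,800,3),np.uint8); o[:400,:400]=a; o[:222,400:]=b; o[230:550,400:]=c
cv2.imwrite('pics/crop1.png',o)
im,P=cloud('top0')
# unit top
m=(abs(P[...,2]-0.095)<0.006)&(P[...,0]>0.3)
m[:, :190]=0; m[:,330:]=0; m[260:]=0
m=m.astype(np.uint8); n,l,st,ce=cv2.connectedComponentsWithStats(m); k=1+np.argmax(st[1:,4])
Q=P[l==k]; print(st[k],np.median(Q[:,2])); r=cv2.minAreaRect(Q[:,:2].astype(np.float32)); print(r, cv2.boxPoints(r))
# handle points: 
for (u,v) in [(262,246),(280,240),(297,234)]: print(pt('top0',u,v),pt('top0',u,v,0.071))
for z in [0.02,0.05]: pass
sub=P[240:292,378:435]; print(np.nanmax(sub[...,2]))
E
```

```text
[ 197  140  125  111 7112] 0.09468945449506971
((0.743457555770874, 0.17025689780712128), (0.2444184571504593, 0.32076501846313477), 22.594722747802734) [[ 0.5690078  0.2713753]
 [ 0.692249  -0.0247696]
 [ 0.9179073  0.0691385]
 [ 0.7946661  0.3652834]]
[0.58606056 0.16209368 0.06952203] [0.58588202 0.16189631 0.071     ]
[ 0.61418637  0.113731   -0.00097684] [0.60449109 0.10706668 0.071     ]
[0.63321816 0.05880244 0.00324102] [0.62314688 0.05515578 0.071     ]
0.11053721529439908
```

View pics/crop1.png

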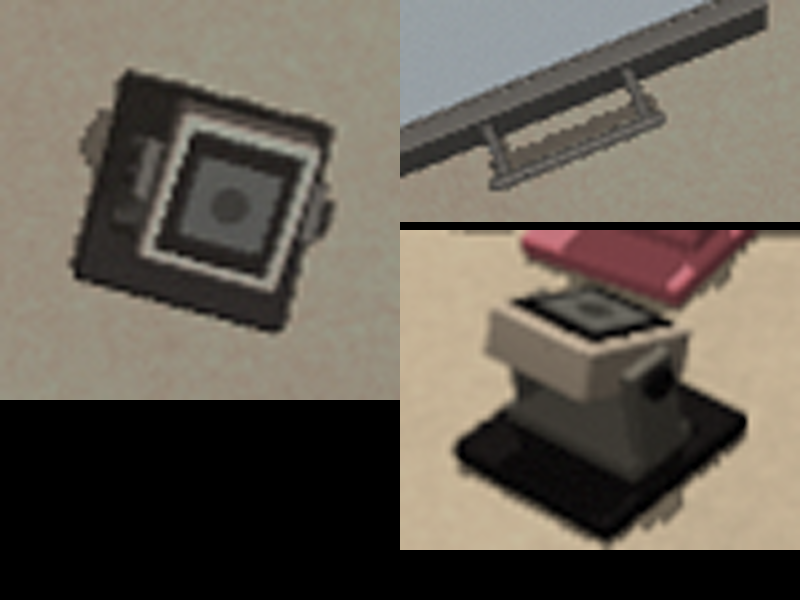

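Crop: in the top picture the bar ends are at about (261.4,251.4) and (299,236.3), and the glass centre is at about (410.6,266). The dark base and pale head confirm the right reader.

```bash
python3 - <<'E'
from h import *
e1=pt('top0',261.4,251.4,0.066);e2=pt('top0',299,236.3,0.066); print(e1,e2,np.linalg.norm(e1-e2),(e1+e2)/2, np.degrees(np.arctan2(*(e2-e1)[:2]*[1,-1])))
c=np.array([.7435,.1703]);a=np.radians(22.6);X=np.array([np.cos(a),np.sin(a)]);Y=np.array([-X[1],X[0]])
h=(e1+e2)[:2]/2; print('handle in unit',(h-c)@X,(h-c)@Y)
im,P=cloud('top0')
sub=P[170:212,262:298].reshape(-1,3); s=sub[sub[:,2]>.125]; q=s[:,:2].mean(0); print('ram',q,(q-c)@X,(q-c)@Y,s[:,2].max())
# reader plane
sub=P[252:280,395:428].reshape(-1,3); s=sub[(sub[:,2]>.07)]
for _ in range(4):
    m=s.mean(0); u,w,v=np.linalg.svd(s-m); n=v[2]*np.sign(v[2,2]); d=(s-m)@n; s=s[abs(d)<.006]
    print(len(s),m,n,np.arccos(n[2]),d.std())
print(pt('top0',410,266),pt('top0',411,266))
E
```

```text
[0.56981415 0.16411044 0.066     ] [0.61675251 0.04921344 0.066     ] 0.12411498894728543 [0.59328333 0.10666194 0.066     ] 22.221267928992532
handle in unit -0.1631373727853358 -0.0010237475208537666
ram [0.74617882 0.10852798] -0.02126558954713505 -0.058058019780215915 0.14620267734173287
617 [ 0.52880938 -0.28594919  0.09117126] [-0.3436638   0.08285302  0.93543069] 0.36132089908495735 0.0055812081339719
609 [ 0.52642664 -0.28489739  0.09131278] [-0.37144549  0.08647563  0.92441885] 0.39128736298201355 0.0025248896995715806
609 [ 0.52625929 -0.28497295  0.09134509] [-0.37318665  0.08529262  0.92382731] 0.3928355360101548 0.0024271424019359023
609 [ 0.52625929 -0.28497295  0.09134509] [-0.37318665  0.08529262  0.92382731] 0.3928355360101548 0.0024271424019359023
[ 0.52389943 -0.28442648  0.09296013] [ 0.52387932 -0.28734241  0.09330345]
```

```bash
cat >> h.py <<'E'
from scipy.linalg import logm, expm
def pose(p,yaw_y=None,Rm=None):
    T=np.eye(4); T[:3,3]=p
    if Rm is None:
        y=np.array([np.cos(yaw_y),np.sin(yaw_y),0]); z=np.array([0,0,-1.]); Rm=np.c_[np.cross(y,z),y,z]
    T[:3,:3]=Rm; return T
def cur():
    s=read_state(); T=np.eye(4); T[:3,3]=s['ee_pos']; T[:3,:3]=R.from_quat(s['eef_rot']).as_matrix(); return T
def plan(T,N=None,straight=False):
    C=cur(); D=np.linalg.inv(C)@T
    rv=R.from_matrix(D[:3,:3]).as_rotvec()
    n0=int(np.ceil(max(np.degrees(np.linalg.norm(rv))/8,np.linalg.norm(D[:3,3])/.045)))
    N=N or n0
    print('need',n0,'N',N,'rel',np.degrees(rv).round(1),D[:3,3].round(4))
    if straight:
        # same straight line world, rotation interpolated
        for i in range(N):
            Ri=C[:3,:3]@R.from_rotvec(rv*i/N).as_matrix()
            print((np.degrees(rv)/N).round(2).tolist(), (Ri.T@(T[:3,3]-C[:3,3])/N).round(4).tolist())
    else:
        A=np.real(expm(np.real(logm(D))/N))
        print('row',np.degrees(R.from_matrix(A[:3,:3]).as_rotvec()).round(2).tolist(),A[:3,3].round(4).tolist())
        X=C.copy(); 
        for i in range(N):
            X=X@A
            if i%3==2: print(i,X[:3,3].round(3))
c=np.array([.7435,.1703]);a=np.radians(22.6);X=np.array([np.cos(a),np.sin(a)]);Y=np.array([-X[1],X[0]])
def U(x,y,z): return np.r_[c+x*X+y*Y,z]
E
python3 - <<'E'
from h import *
plan(pose(U(-.163,.025,.18),a),24)
E
```

```text
need 20 N 24 rel [ -0.   -0.1 -99.3] [ 0.5978 -0.6173  0.0596]
row [-0.0, -0.0, -4.14] [0.0407, 0.0012, 0.0025]
2 [ 0.261 -0.575  0.232]
5 [ 0.369 -0.517  0.224]
8 [ 0.461 -0.438  0.217]
11 [ 0.535 -0.34   0.209]
14 [ 0.585 -0.229  0.202]
17 [ 0.611 -0.11   0.195]
20 [0.61  0.012 0.187]
23 [0.583 0.131 0.18 ]
```

Request:
send_rows:
  steps:
    - [0, 0, -4.2, 0.041, 0.0012, 0.001, 0.31]
    - [0, 0, -4.2, 0.041, 0.0012, 0.001, 0.31]
    - [0, 0, -4.2, 0.041, 0.0012, 0.001, 0.31]
    - [0, 0, -4.2, 0.041, 0.0012, 0.001, 0.31]
    - [0, 0, -4.2, 0.041, 0.0012, 0.001, 0.31]
    - [0, 0, -4.2, 0.041, 0.0012, 0.001, 0.31]
    - [0, 0, -4.2, 0.041, 0.0012, 0.001, 0.31]
    - [0, 0, -4.2, 0.041, 0.0012, 0.001, 0.31]
    - [0, 0, -4.2, 0.041, 0.0012, 0.001, 0.31]
    - [0, 0, -4.2, 0.041, 0.0012, 0.001, 0.31]
  force: 30

```text
time: 1.15
ee_pos: [0.4922, -0.3994, 0.2236]
eef_rot: [0.883, 0.47, -0.002, -0.003]
ft_force: [0.8, -0.3, -0.6]
width: 0.0305
```

```bash
python3 - <<'E'
from h import *
snap('wrist','wrist1'); s=read_state(); print(s['time'],s['ee_pos'],s['width'],s['joint_positions'])
plan(pose(U(-.163,.025,.18),a),10); plan(pose(U(-.163,.025,.18),a),15)
E
```

```text
1.2 [ 0.49791332 -0.391285    0.22355737] 0.03029884150209004 [ 0.87059552  0.38877662 -0.36243497  1.43721464  0.13388361  1.34785718
 -0.07557912]
need 12 N 10 rel [ -0.3  -0.4 -55.7] [ 0.4838 -0.2132  0.047 ]
row [-0.03, -0.04, -5.57] [0.055, 0.0012, 0.0045]
2 [ 0.577 -0.247  0.211]
5 [ 0.612 -0.086  0.198]
8 [0.598 0.078 0.184]
need 12 N 15 rel [ -0.3  -0.4 -55.7] [ 0.4838 -0.2132  0.047 ]
row [-0.02, -0.03, -3.71] [0.0367, 0.0014, 0.003]
2 [ 0.555 -0.298  0.215]
5 [ 0.594 -0.195  0.206]
8 [ 0.612 -0.086  0.198]
11 [0.608 0.024 0.189]
14 [0.583 0.131 0.18 ]
```

View pics/wrist1.png

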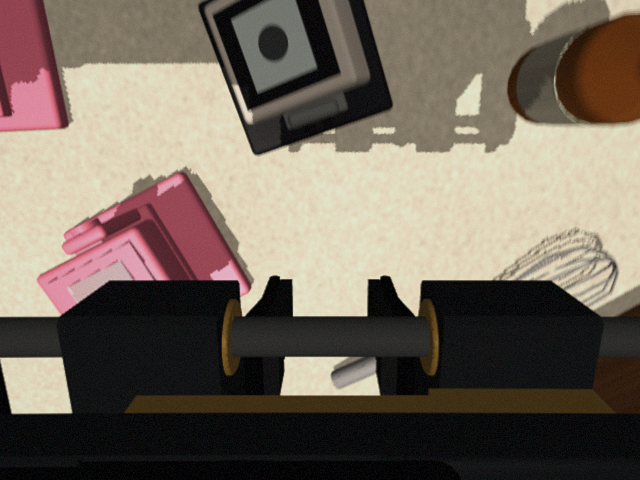

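Wrist view: the reader glass's circle is at (273,42), a pink look-alike is lower left, and the bottle is at right. I'll re-measure the reader later while standing still, so I carry on to the handle.

Request:
send_rows:
  steps:
    - [0, 0, -4.3, 0.042, 0.0014, 0.0033, 0.31]
    - [0, 0, -4.3, 0.042, 0.0014, 0.0033, 0.31]
    - [0, 0, -4.3, 0.042, 0.0014, 0.0033, 0.31]
    - [0, 0, -4.3, 0.042, 0.0014, 0.0033, 0.31]
    - [0, 0, -4.3, 0.042, 0.0014, 0.0033, 0.31]
    - [0, 0, -4.3, 0.042, 0.0014, 0.0033, 0.31]
    - [0, 0, -4.3, 0.042, 0.0014, 0.0033, 0.31]
    - [0, 0, -4.3, 0.042, 0.0014, 0.0033, 0.31]
    - [0, 0, -4.3, 0.042, 0.0014, 0.0033, 0.31]
    - [0, 0, -4.3, 0.042, 0.0014, 0.0033, 0.31]

```text
time: 2.2
ee_pos: [0.605, 0.0104, 0.1885]
eef_rot: [0.636, 0.772, 0.0, -0.005]
ft_force: [0.9, 0.0, -0.4]
width: 0.0298
```

```bash
python3 - <<'E'
from h import *
snap('wrist','wrist2'); s=read_state(); print(s['time'],s['ee_pos'],s['width'],s['joint_positions'])
plan(pose(U(-.163,.025,.16),a),8)
E
```

```text
2.25 [0.60336328 0.02004896 0.18837448] 0.029725470790572972 [ 0.41630572  0.40027967 -0.66103736  1.55260601  0.23912484  1.28131214
 -0.070309  ]
need 3 N 8 rel [ -0.3  -0.8 -10.8] [0.1121 0.0033 0.0298]
row [-0.04, -0.09, -1.35] [0.014, 0.0016, 0.0036]
2 [0.598 0.062 0.178]
5 [0.59  0.103 0.167]
```

View pics/wrist2.png

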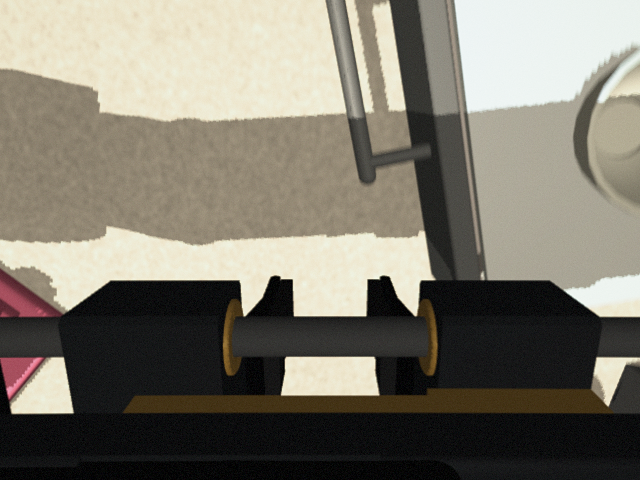

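The bar runs from (368,178) to (335,0), with ramekin to the right, and the reach is as expected. I move above the bar and settle.

Request:
send_rows:
  steps:
    - [0, 0, -1.8, 0.018, 0.002, 0.005, 0.31]
    - [0, 0, -1.8, 0.018, 0.002, 0.005, 0.31]
    - [0, 0, -1.8, 0.018, 0.002, 0.005, 0.31]
    - [0, 0, -1.8, 0.018, 0.002, 0.005, 0.31]
    - [0, 0, -1.8, 0.018, 0.002, 0.005, 0.31]
    - [0, 0, -1.8, 0.018, 0.002, 0.005, 0.31]
    - [0, 0, 0, 0, 0, 0, 0.31]
    - [0, 0, 0, 0, 0, 0, 0.31]
    - [0, 0, 0, 0, 0, 0, 0.31]
    - [0, 0, 0, 0, 0, 0, 0.31]

```text
time: 3.25
ee_pos: [0.5817, 0.1344, 0.156]
eef_rot: [0.549, 0.836, 0.001, -0.007]
ft_force: [0.2, -0.3, 0.6]
width: 0.0302
```

```bash
python3 - <<'E'
from h import *
snap('wrist','wrist3'); s=read_state(); print(s['time'],s['ee_pos'],s['width'],s['joint_positions'],s['ft_force'])
im,P=cloud('wrist3'); m=(P[...,2]>.055)&(P[...,2]<.08)
# bar points via unit frame
q=P[m]; ux=(q[:,:2]-c)@X; uy=(q[:,:2]-c)@Y; k=(ux<-.145)&(ux>-.19); print(k.sum(),np.percentile(ux[k],[2,50,98]),uy[k].min(),uy[k].max(),np.polyfit(uy[k],ux[k],1),q[k][:,2].max())
plan(pose(U(-.163,.025,.07),a),8)
E
```

```text
3.3 [0.5818061  0.13417725 0.15598828] 0.03034812201239814 [ 0.27754297  0.43169321 -0.72808562  1.60520822  0.28641643  1.22486901
 -0.09645833] [ 0.292221   -0.05271522  0.22101739]
3496 [-0.16523105 -0.15918462 -0.146296  ] -0.06244023309941418 0.06367926668294252 [-0.00458251 -0.15853151] 0.0730160651332673
need 2 N 8 rel [-0.3 -0.8  0.8] [-0.0049  0.0006  0.0859]
row [-0.04, -0.09, 0.1] [-0.0006, 0.0001, 0.0107]
2 [0.582 0.133 0.124]
5 [0.583 0.132 0.091]
```

View pics/wrist3.png

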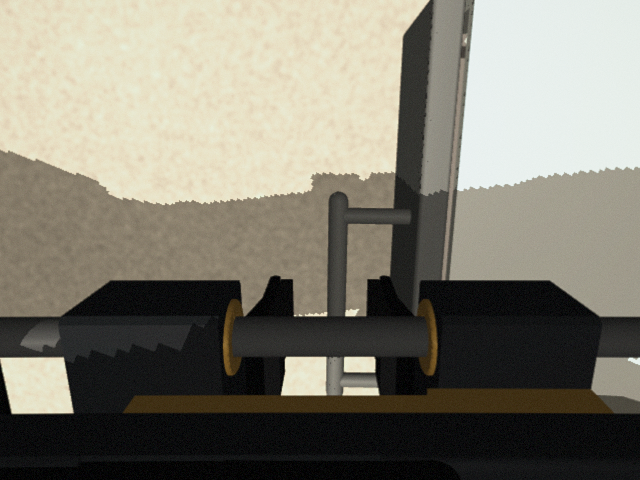

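The bar (col 337) lies between the fingers and the gap behind it is free. I descend and grip.

Request:
send_rows:
  steps:
    - [0, -0.1, 0, -0.0006, 0.0003, 0.0123, 0.31]
    - [0, -0.1, 0, -0.0006, 0.0003, 0.0123, 0.31]
    - [0, -0.1, 0, -0.0006, 0.0003, 0.0123, 0.31]
    - [0, -0.1, 0, -0.0006, 0.0003, 0.0123, 0.31]
    - [0, -0.1, 0, -0.0006, 0.0003, 0.0123, 0.31]
    - [0, -0.1, 0, -0.0006, 0.0003, 0.0123, 0.31]
    - [0, -0.1, 0, -0.0006, 0.0003, 0.0123, 0.31]
    - [0, 0, 0, 0, 0, 0, 1]
    - [0, 0, 0, 0, 0, 0, 1]
    - [0, 0, 0, 0, 0, 0, 1]

```text
time: 4.3
ee_pos: [0.5845, 0.1295, 0.0603]
eef_rot: [0.55, 0.835, -0.003, -0.002]
ft_force: [1.9, 0.4, -1.9]
width: 0.0134
```

```bash
python3 - <<'E'
from h import *
s=read_state(); print(s['time'],s['ee_pos'],s['width'],s['joint_positions'],s['ft_force'])
p=s['ee_pos'][:2]; print((p-c)@X,(p-c)@Y)
T=cur(); T[:3,3]+=np.r_[-.16*X,0]; plan(T,14,)
E
```

```text
4.3 [0.58450096 0.12951436 0.06028197] 0.013434143277240969 [ 0.23902925  0.5367637  -0.67996204  1.68359889  0.37648877  1.06478394
 -0.1548686 ] [ 1.85285268  0.36366236 -1.90987441]
-0.1624632684282526 0.023448871935931072
need 4 N 14 rel [ 0. -0. -0.] [ 0.0018 -0.16    0.0013]
row [0.0, 0.0, -0.0] [0.0001, -0.0114, 0.0001]
2 [0.553 0.116 0.06 ]
5 [0.521 0.103 0.06 ]
8 [0.49 0.09 0.06]
11 [0.458 0.077 0.06 ]
```

Request:
send_rows:
  steps:
    - [0, 0, 0, 0, 0, 0, 1]
    - [0, 0, 0, 0, 0, 0, 1]
    - [0, 0, 0, 0, -0.006, 0, 1]
    - [0, 0, 0, 0, -0.012, 0, 1]
    - [0, 0, 0, 0, -0.016, 0, 1]
    - [0, 0, 0, 0, -0.016, 0, 1]
    - [0, 0, 0, 0, -0.016, 0, 1]
    - [0, 0, 0, 0, -0.016, 0, 1]
    - [0, 0, 0, 0, -0.016, 0, 1]
    - [0, 0, 0, 0, -0.016, 0, 1]

```text
time: 5.3
ee_pos: [0.474, 0.0838, 0.0605]
eef_rot: [0.55, 0.835, -0.002, -0.003]
ft_force: [0.9, 1.3, -5.0]
width: 0.0098
```

```bash
python3 - <<'E'
from h import *
s=read_state(); print(s['time'],s['ee_pos'],s['width'],s['joint_positions'],s['ft_force'])
p=s['ee_pos'][:2]; print((p-c)@X,(p-c)@Y)
E
```

```text
5.3 [0.47403576 0.08378672 0.06053719] 0.009846817030295973 [ 0.40924366  0.30299375 -0.75072344  1.98519347  0.25074342  0.95395133
 -0.06100395] [ 0.88600607  1.34976307 -4.95823208]
-0.28201879184090145 0.02368390666233389
```

Request:
send_rows:
  steps:
    - [0, 0, 0, 0, -0.012, 0, 1]
    - [0, 0, 0, 0, -0.01, 0, 1]
    - [0, 0, 0, 0, -0.006, 0, 1]
    - [0, 0, 0, 0, -0.004, 0, 1]
    - [0, 0, 0, 0, -0.002, 0, 1]
    - [0, 0, 0, 0, 0, 0, 0.3]
    - [0, 0, 0, 0, 0, 0, 0.3]
    - [0, 0, 0, 0, 0, -0.01, 0.3]
    - [0, 0, 0, 0, 0, -0.02, 0.3]
    - [0, 0, 0, 0, 0, -0.03, 0.3]

```text
time: 6.3
ee_pos: [0.439, 0.0696, 0.1222]
eef_rot: [0.55, 0.835, -0.003, -0.004]
ft_force: [0.7, -0.5, -0.4]
width: 0.0298
```

```bash
python3 - <<'E'
from h import *
s=read_state(); print(s['time'],s['ee_pos'],s['width'],s['joint_positions'],s['ft_force'])
p=s['ee_pos'][:2]; print((p-c)@X,(p-c)@Y)
snap('top','top1'); snap('wrist','wrist4')
E
```

```text
6.3 [0.43897585 0.06960902 0.12216763] 0.029807273949397566 [ 0.50859982  0.11450094 -0.79313026  2.01559094  0.09168922  1.05780497
  0.07970773] [ 0.74979125 -0.48345636 -0.43966392]
-0.31983488008480554 0.02406826071341137
```

View pics/top1.png

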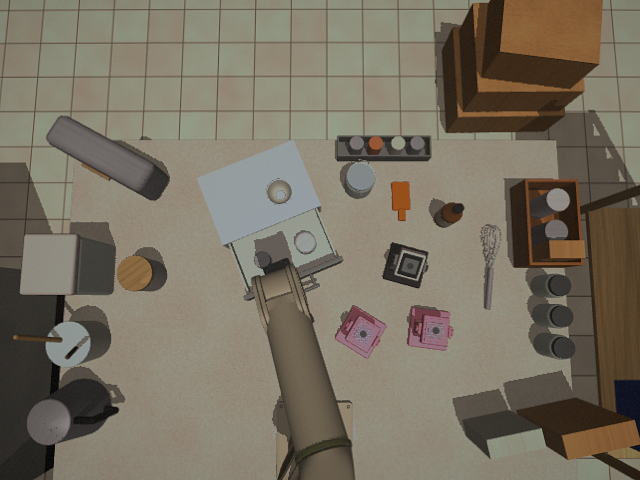

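View pics/wrist4.png

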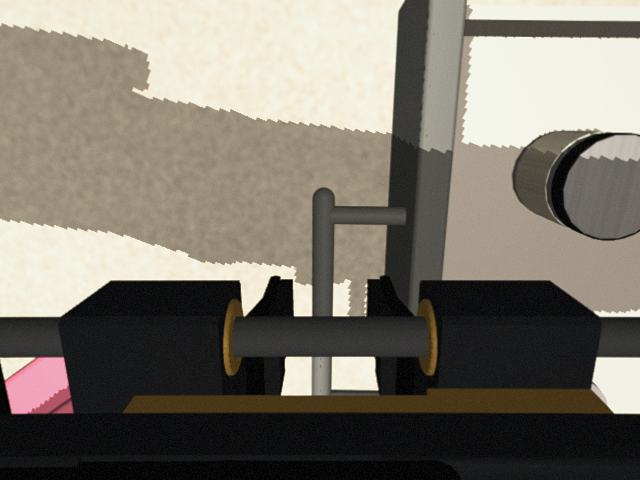

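The drawer is open. Tin candidates in the top picture are the one at (305,242) in the right half, wide and silvery, and the dark-lidded one at (263,260) in the left half. I measure both and check in a crop.

```bash
python3 - <<'E'
from h import *
im,P=cloud('top1')
cv2.imwrite('pics/crop2.png',cv2.resize(im[205:305,215:355],(784,560),interpolation=cv2.INTER_CUBIC))
for (u,v) in [(305,242),(263,260)]: print(pt('top1',u,v))
q=P[215:290,230:345].reshape(-1,3); ux=(q[:,:2]-c)@X; uy=(q[:,:2]-c)@Y
k=(uy<-.02)&(ux>-.25)&(ux<-.13)&(q[:,2]>.045)&(q[:,2]<.065)&(uy>-.135)
(cc,r)=cv2.minEnclosingCircle(np.c_[ux,uy][k].astype(np.float32)); print('tuna unit',cc,r,np.median(q[k,2]),np.c_[ux,uy][k].mean(0),k.sum(),U(*cc,0))
E
```

```text
[0.60071746 0.03108726 0.05365277]
[0.54272571 0.15778271 0.07336121]
tuna unit (-0.18566548824310303, -0.07437602430582047) 0.0333893783390522 0.05465001399189329 [-0.18598261 -0.07406954] 359 [0.60067408 0.03028492 0.        ]
```

View pics/crop2.png

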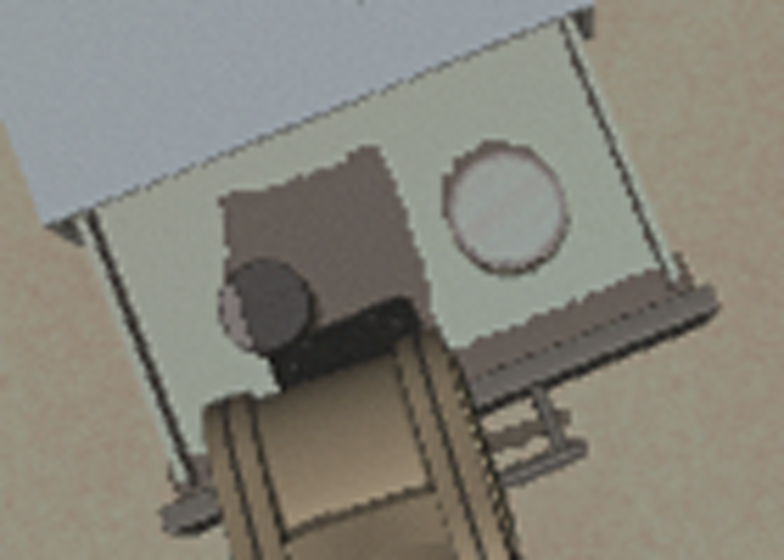

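Tuna: lid z 0.054, radius 33 mm, as it must be, at (0.601, 0.030). Spice top is at 0.073, also right. I move above the tuna with the jaws along the drawer's width.

```bash
python3 - <<'E'
from h import *
plan(pose(U(-.186,-.0742,.13),a-np.pi/2),14,True)
E
```

```text
need 12 N 14 rel [-0.1  0.2 90.7] [-0.0992  0.1296 -0.0047]
[-0.01, 0.01, 6.48] [-0.0071, 0.0093, -0.0003]
[-0.01, 0.01, 6.48] [-0.006, 0.01, -0.0003]
[-0.01, 0.01, 6.48] [-0.0048, 0.0106, -0.0003]
[-0.01, 0.01, 6.48] [-0.0036, 0.0111, -0.0003]
[-0.01, 0.01, 6.48] [-0.0023, 0.0114, -0.0003]
[-0.01, 0.01, 6.48] [-0.001, 0.0116, -0.0003]
[-0.01, 0.01, 6.48] [0.0003, 0.0117, -0.0003]
[-0.01, 0.01, 6.48] [0.0016, 0.0115, -0.0003]
[-0.01, 0.01, 6.48] [0.0029, 0.0113, -0.0003]
[-0.01, 0.01, 6.48] [0.0042, 0.0109, -0.0003]
[-0.01, 0.01, 6.48] [0.0054, 0.0104, -0.0003]
[-0.01, 0.01, 6.48] [0.0065, 0.0097, -0.0003]
[-0.01, 0.01, 6.48] [0.0075, 0.0089, -0.0003]
[-0.01, 0.01, 6.48] [0.0085, 0.008, -0.0003]
```

Request:
send_rows:
  steps:
    - [0, 0, 7, -0.007, 0.009, -0.004, 0.3]
    - [0, 0, 7, -0.006, 0.01, -0.003, 0.1]
    - [0, 0, 7, -0.005, 0.0105, -0.002, 0]
    - [0, 0, 7, -0.0035, 0.011, 0, -0.4]
    - [0, 0, 7, -0.002, 0.0115, 0, -0.84]
    - [0, 0, 7, -0.001, 0.0115, 0, -0.84]
    - [0, 0, 7, 0.001, 0.0115, 0, -0.84]
    - [0, 0, 7, 0.002, 0.0115, 0, -0.84]
    - [0, 0, 7, 0.003, 0.011, 0, -0.84]
    - [0, 0, 7, 0.004, 0.011, 0, -0.84]

```text
time: 7.4
ee_pos: [0.5608, 0.0366, 0.1418]
eef_rot: [0.938, 0.348, 0.003, 0.002]
ft_force: [-0.3, 0.3, -0.8]
width: 0.0794
```

```bash
python3 - <<'E'
from h import *
print(read_state()['joint_positions'])
plan(pose(U(-.186,-.0742,.12),a-np.pi/2),5,True)
E
```

```text
[ 0.34589969  0.32291156 -0.58306004  1.73231488  0.1981479   1.13814042
 -1.15598487]
need 3 N 5 rel [ 0.3 -0.3 18.1] [0.0258 0.0304 0.0221]
[0.07, -0.05, 3.62] [0.0052, 0.0061, 0.0044]
[0.07, -0.05, 3.62] [0.0055, 0.0057, 0.0044]
[0.07, -0.05, 3.62] [0.0059, 0.0054, 0.0044]
[0.07, -0.05, 3.62] [0.0062, 0.005, 0.0044]
[0.07, -0.05, 3.62] [0.0065, 0.0046, 0.0044]
```

Request:
send_rows:
  steps:
    - [0, 0, 3.6, 0.0055, 0.006, 0.0044, -0.84]
    - [0, 0, 3.6, 0.0055, 0.0057, 0.0044, -0.84]
    - [0, 0, 3.6, 0.006, 0.0054, 0.0044, -0.84]
    - [0, 0, 3.6, 0.006, 0.005, 0.0044, -0.84]
    - [0, 0, 2.5, 0.005, 0.003, 0.0044, -0.84]
    - [0, 0, 0, 0, 0, 0, -0.84]
    - [0, 0, 0, 0, 0, 0, -0.84]
    - [0, 0, 0, 0, 0, 0, -0.84]
    - [0, 0, 0, 0, 0, 0, -0.84]
    - [0, 0, 0, 0, 0, 0, -0.84]

```text
time: 8.4
ee_pos: [0.6031, 0.0308, 0.1228]
eef_rot: [0.98, 0.2, 0.005, 0.002]
ft_force: [-0.1, -0.0, -0.3]
width: 0.0803
```

```bash
python3 - <<'E'
from h import *
print(read_state()['joint_positions'])
plan(pose(U(-.186,-.0742,.038),a-np.pi/2),8,True)
snap('wrist','wrist5')
im,P=cloud('wrist5')
q=P.reshape(-1,3); ux=(q[:,:2]-c)@X; uy=(q[:,:2]-c)@Y
k=(uy<-.02)&(ux>-.25)&(ux<-.13)&(q[:,2]>.048)&(q[:,2]<.062)&(uy>-.135)
print(k.sum(), np.percentile(ux[k],[1,99]),np.percentile(uy[k],[1,99]))
E
```

```text
[ 0.2806601   0.41665008 -0.51035827  1.64579046  0.22491418  1.12631638
 -1.45708948]
need 2 N 8 rel [ 0.3 -0.6  0.4] [-0.0036 -0.0012  0.0848]
[0.04, -0.07, 0.05] [-0.0005, -0.0002, 0.0106]
[0.04, -0.07, 0.05] [-0.0004, -0.0001, 0.0106]
[0.04, -0.07, 0.05] [-0.0004, -0.0001, 0.0106]
[0.04, -0.07, 0.05] [-0.0004, -0.0001, 0.0106]
[0.04, -0.07, 0.05] [-0.0004, -0.0001, 0.0106]
[0.04, -0.07, 0.05] [-0.0004, -0.0001, 0.0106]
[0.04, -0.07, 0.05] [-0.0004, -0.0001, 0.0106]
[0.04, -0.07, 0.05] [-0.0004, -0.0001, 0.0106]
11526 [-0.21243093 -0.15193093] [-0.10633292 -0.04548151]
```

View pics/wrist5.png

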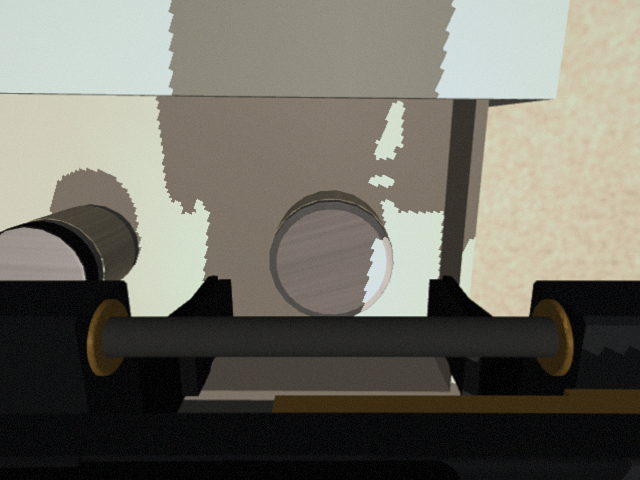

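The tuna lid is centred near (331,259), between the fingers, and the spice is clear at left. I descend most of the way, then finish gently.

Request:
send_rows:
  steps:
    - [0.05, -0.1, 0, -0.0003, 0, 0.0105, -0.84]
    - [0.05, -0.1, 0, -0.0003, 0, 0.0105, -0.84]
    - [0.05, -0.1, 0, -0.0003, 0, 0.0105, -0.84]
    - [0.05, -0.1, 0, -0.0003, 0, 0.0105, -0.84]
    - [0.05, -0.1, 0, -0.0003, 0, 0.0105, -0.84]
    - [0.05, -0.1, 0, -0.0003, 0, 0.008, -0.84]
    - [0, 0, 0, 0, 0, 0.004, -0.84]
    - [0, 0, 0, 0, 0, 0, -0.84]
    - [0, 0, 0, 0, 0, 0, -0.84]
    - [0, 0, 0, 0, 0, 0, -0.84]

```text
time: 9.45
ee_pos: [0.6008, 0.0298, 0.0512]
eef_rot: [0.98, 0.2, -0.002, 0.0]
ft_force: [1.0, -0.0, -0.5]
width: 0.0799
```

```bash
python3 - <<'E'
from h import *
s=read_state(); print(s['ft_force'],s['width'],s['ee_pos'])
plan(pose(U(-.185,-.075,.038),a-np.pi/2),3,True)
E
```

```text
[ 1.02702341 -0.03985976 -0.547744  ] 0.07991272146782054 [0.60078285 0.02983743 0.05122017]
need 1 N 3 rel [-0.   0.2  0.5] [0.0008 0.0002 0.0132]
[-0.01, 0.07, 0.15] [0.0003, 0.0001, 0.0044]
[-0.01, 0.07, 0.15] [0.0003, 0.0001, 0.0044]
[-0.01, 0.07, 0.15] [0.0003, 0.0001, 0.0044]
```

Request:
send_rows:
  steps:
    - [0, 0, 0, 0.0003, 0, 0.004, -0.84]
    - [0, 0, 0, 0.0003, 0, 0.004, -0.84]
    - [0, 0, 0, 0.0002, 0, 0.004, -0.84]
    - [0, 0, 0, 0, 0, 0, -0.84]
    - [0, 0, 0, 0, 0, 0, 0]
    - [0, 0, 0, 0, 0, 0, 1]
    - [0, 0, 0, 0, 0, 0, 1]
    - [0, 0, 0, 0, 0, 0, 1]
    - [0, 0, 0, 0, 0, 0, 1]
    - [0, 0, 0, 0, 0, 0, 1]
  force: 25

```text
time: 10.45
ee_pos: [0.6023, 0.0302, 0.0392]
eef_rot: [0.98, 0.2, -0.001, 0.0]
ft_force: [0.9, 0.7, -1.5]
width: 0.0656
```

```bash
python3 - <<'E'
from h import *
s=read_state(); print(s['ft_force'],s['width'],s['ee_pos'],s['joint_positions'])
E
```

```text
[ 0.9344265   0.70452611 -1.5383793 ] 0.06560713389529753 [0.60226824 0.03015815 0.03922497] [ 0.25689697  0.52012558 -0.4824741   1.69805209  0.27932527  0.99408445
 -1.4936249 ]
```

The grip is on at 65.6 mm, the tin's diameter. TCP is 25.2 mm above the base. I lift straight up.

Request:
send_rows:
  steps:
    - [0, 0, 0, 0, 0, -0.006, 1]
    - [0, 0, 0, 0, 0, -0.012, 1]
    - [0, 0, 0, 0, 0, -0.02, 1]
    - [0, 0, 0, 0, 0, -0.025, 1]
    - [0, 0, 0, 0, 0, -0.025, 1]
    - [0, 0, 0, 0, 0, -0.025, 1]
    - [0, 0, 0, 0, 0, -0.025, 1]
    - [0, 0, 0, 0, 0, -0.02, 1]
    - [0, 0, 0, 0, 0, -0.012, 1]
    - [0, 0, 0, 0, 0, 0, 1]

```text
time: 11.45
ee_pos: [0.6018, 0.0312, 0.2237]
eef_rot: [0.98, 0.201, 0.0, 0.0]
ft_force: [0.1, 0.4, -0.9]
width: 0.0655
```

```bash
python3 - <<'E'
from h import *
s=read_state(); print(s['ft_force'],s['width'],s['ee_pos'],s['joint_positions'])
snap('scene','scene2'); snap('wrist','wrist6')
# refine reader from wrist1
im,P=cloud('wrist1'); cv2.imwrite('pics/crop3.png',cv2.resize(im[0:160,180:400],(770,560),interpolation=cv2.INTER_CUBIC))
print(pt('wrist1',273,42))
E
```

```text
[ 0.11789115  0.35718221 -0.93886698] 0.06550113361861655 [0.60180183 0.03116665 0.22369424] [ 0.29378757  0.33812007 -0.52790928  1.52455839  0.17396095  1.32474731
 -1.41847556]
[ 0.52800811 -0.28377037  0.0932723 ]
```

View pics/scene2.png

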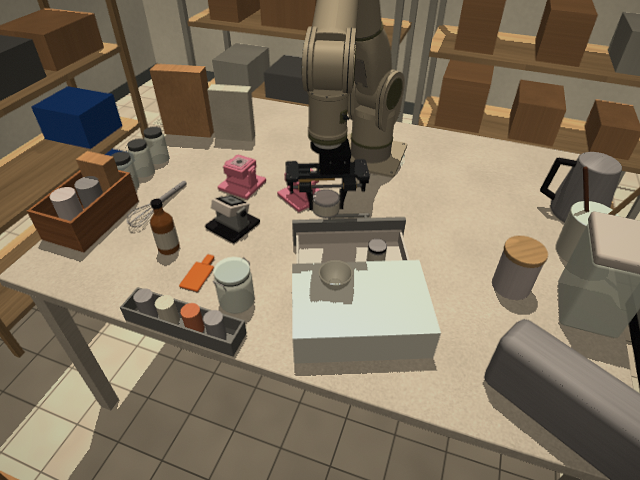

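View pics/wrist6.png

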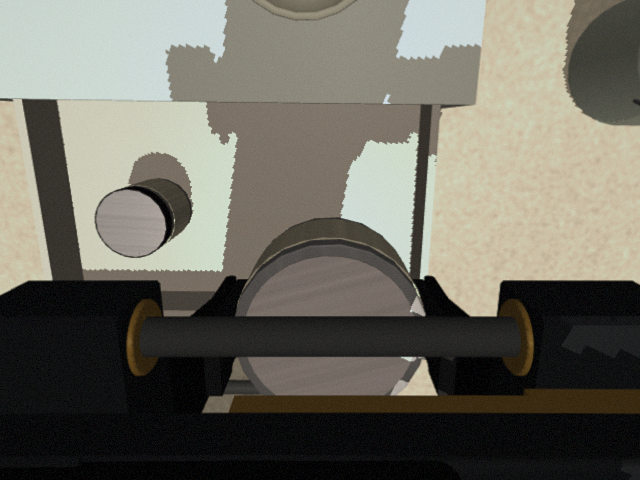

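View pics/crop3.png

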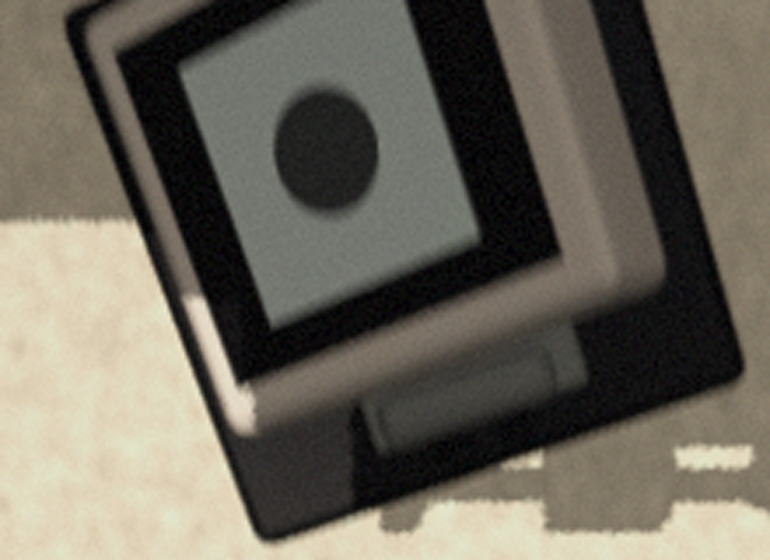

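The tin is held level and the spice stands upright in the drawer at wrist px (133,222). Next I go to a viewing pose on the robot's side of the reader, already yawed for the final pose.

```bash
python3 - <<'E'
from h import *
im,P=cloud('wrist1')
m=np.zeros(im.shape[:2],np.uint8); cv2.fillConvexPoly(m,np.array([[205,5],[245,110],[340,74],[315,2]]),1)
s=P[m>0]; s=s[np.isfinite(s[:,0])]
for _ in range(4):
    mm=s.mean(0); u,w,v=np.linalg.svd(s-mm,full_matrices=False); n=v[2]*np.sign(v[2,2]); d=(s-mm)@n; s=s[abs(d)<.004]
print(len(s),mm,n,np.arccos(n[2]),d.std(), np.degrees(np.arctan2(n[1],n[0])))
plan(pose([.40,-.255,.25],np.radians(-103)),14,True)
E
```

```text
9843 [ 0.5253979  -0.28624903  0.09194992] [-0.38290675  0.11018398  0.91719241] 0.4098203806208546 0.0010059610303168602 163.94647335396246
need 8 N 14 rel [ 0.   0.1 36.1] [-0.2973  0.1839 -0.0281]
[0.0, 0.01, 2.58] [-0.0212, 0.0131, -0.002]
[0.0, 0.01, 2.58] [-0.0206, 0.0141, -0.002]
[0.0, 0.01, 2.58] [-0.02, 0.015, -0.002]
[0.0, 0.01, 2.58] [-0.0193, 0.0159, -0.002]
[0.0, 0.01, 2.58] [-0.0185, 0.0167, -0.002]
[0.0, 0.01, 2.58] [-0.0178, 0.0175, -0.002]
[0.0, 0.01, 2.58] [-0.017, 0.0183, -0.002]
[0.0, 0.01, 2.58] [-0.0161, 0.0191, -0.002]
[0.0, 0.01, 2.58] [-0.0152, 0.0198, -0.002]
[0.0, 0.01, 2.58] [-0.0143, 0.0204, -0.002]
[0.0, 0.01, 2.58] [-0.0134, 0.0211, -0.002]
[0.0, 0.01, 2.58] [-0.0124, 0.0217, -0.002]
[0.0, 0.01, 2.58] [-0.0114, 0.0222, -0.002]
[0.0, 0.01, 2.58] [-0.0104, 0.0227, -0.002]
```

Request:
send_rows:
  steps:
    - [0, 0, 1.5, -0.01, 0.006, -0.002, 1]
    - [0, 0, 2.6, -0.021, 0.013, -0.002, 1]
    - [0, 0, 2.6, -0.0206, 0.014, -0.002, 1]
    - [0, 0, 2.6, -0.02, 0.015, -0.002, 1]
    - [0, 0, 2.6, -0.0193, 0.016, -0.002, 1]
    - [0, 0, 2.6, -0.0185, 0.017, -0.002, 1]
    - [0, 0, 2.6, -0.018, 0.0175, -0.002, 1]
    - [0, 0, 2.6, -0.017, 0.018, -0.002, 1]
    - [0, 0, 2.6, -0.016, 0.019, -0.002, 1]
    - [0, 0, 2.6, -0.015, 0.02, -0.002, 1]

```text
time: 12.55
ee_pos: [0.4428, -0.166, 0.2311]
eef_rot: [0.999, -0.03, -0.011, -0.002]
ft_force: [0.5, -0.5, -1.5]
width: 0.0654
```

```bash
python3 - <<'E'
from h import *
print(read_state()['joint_positions'])
plan(pose([.40,-.255,.25],np.radians(-104.5)),6,True)
E
```

```text
[ 0.60647319  0.03791267 -0.35085343  1.82550736  0.01420076  1.30308088
 -1.37862355]
need 3 N 6 rel [-0.1  1.3 11.1] [-0.0379  0.0913 -0.0184]
[-0.02, 0.22, 1.85] [-0.0063, 0.0152, -0.0031]
[-0.02, 0.22, 1.85] [-0.0058, 0.0154, -0.0031]
[-0.02, 0.22, 1.85] [-0.0053, 0.0156, -0.0031]
[-0.02, 0.22, 1.85] [-0.0048, 0.0158, -0.0031]
[-0.02, 0.22, 1.85] [-0.0043, 0.0159, -0.0031]
[-0.02, 0.22, 1.85] [-0.0037, 0.016, -0.0031]
```

Request:
send_rows:
  steps:
    - [0, 0.2, 1.9, -0.006, 0.015, -0.003, 1]
    - [0, 0.2, 1.9, -0.006, 0.0154, -0.003, 1]
    - [0, 0.2, 1.9, -0.0053, 0.0156, -0.003, 1]
    - [0, 0.2, 1.9, -0.005, 0.0158, -0.003, 1]
    - [0, 0.2, 1.9, -0.004, 0.0158, -0.003, 1]
    - [0, 0.2, 1, -0.003, 0.008, -0.003, 1]
    - [0, 0, 0, 0, 0, 0, 1]
    - [0, 0, 0, 0, 0, 0, 1]
    - [0, 0, 0, 0, 0, 0, 1]
    - [0, 0, 0, 0, 0, 0, 1]

```text
time: 13.55
ee_pos: [0.3965, -0.254, 0.2488]
eef_rot: [0.991, -0.131, -0.001, -0.001]
ft_force: [1.0, 0.8, -1.6]
width: 0.0656
```

```bash
python3 - <<'E'
from h import *
print(read_state()['joint_positions'])
snap('wrist','wrist7')
E
```

```text
[ 7.17944229e-01  2.17437212e-03 -2.43307247e-01  1.82264233e+00
 -1.00014614e-03  1.32047360e+00 -1.35813844e+00]
```

View pics/wrist7.png

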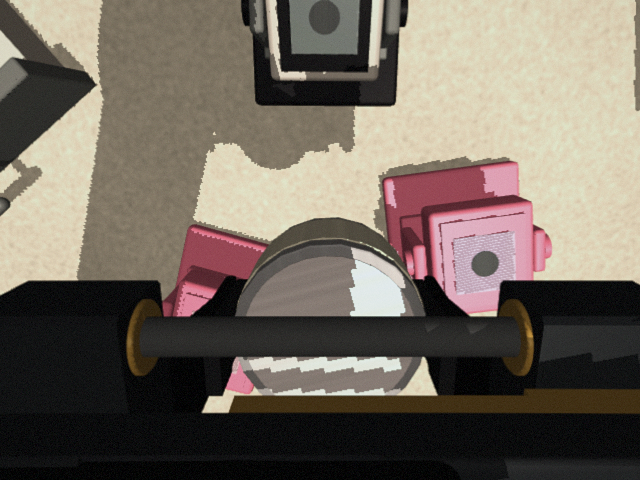

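The dark reader is at top centre, its glass circle at about (324,16), yawed nearly square with the picture; both pink look-alikes lie below. Measuring at rest.

```bash
python3 - <<'E'
from h import *
im,P=cloud('wrist7')
cv2.imwrite('pics/crop4.png',cv2.resize(im[0:120,240:410],(800,565),interpolation=cv2.INTER_CUBIC))
m=np.zeros(im.shape[:2],np.uint8); cv2.fillConvexPoly(m,np.array([[280,1],[277,68],[366,68],[370,1]]),1)
s=P[m>0]; s=s[np.isfinite(s[:,0])]
for _ in range(5):
    mm=np.median(s,0); mm=s.mean(0); u,w,v=np.linalg.svd(s-mm,full_matrices=False); n=v[2]*np.sign(v[2,2]); d=(s-mm)@n; s=s[abs(d)<.003]
print(len(s),mm,n,np.arccos(n[2]),d.std(), np.degrees(np.arctan2(n[1],n[0])))
print(pt('wrist7',324,16))
# circle blob centroid
g=cv2.cvtColor(im,cv2.COLOR_BGR2GRAY); w=g[0:45,295:355]; print(cv2.minMaxLoc(w)[0]); b=(w<65).astype(np.uint8); N,l,st,ce=cv2.connectedComponentsWithStats(b); print(st,ce+[295,0])
E
```

```text
6114 [ 0.51791967 -0.28207414  0.08854473] [-0.39086929  0.10978782  0.91387517] 0.4180676415890985 0.0009184546557561639 164.31094705626586
[ 0.52757695 -0.28526157  0.09358716]
61.0
[[   0    0   60   45 2692]
 [  18    9    1    1    1]
 [  39   10    1    1    1]
 [  18   12    1    1    1]
 [  37   19    2    1    2]
 [  16   23    1    1    1]
 [  40   24    1    1    1]
 [  40   26    1    1    1]] [[324.49628529  22.01263001]
 [313.           9.        ]
 [334.          10.        ]
 [313.          12.        ]
 [332.5         19.        ]
 [311.          23.        ]
 [335.          24.        ]
 [335.          26.        ]]
```

View pics/crop4.png

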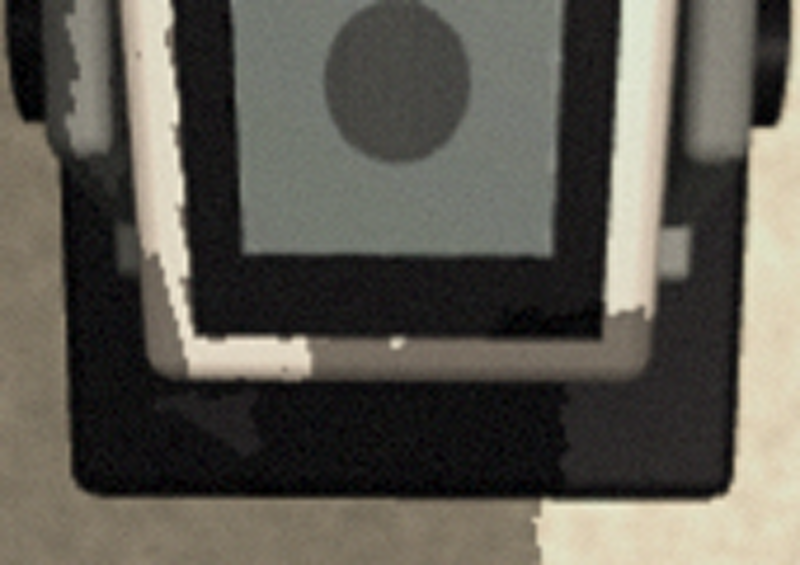

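```bash
python3 - <<'E'
from h import *
im,P=cloud('wrist7'); C=cur(); Ci=np.linalg.inv(C)
q=P@Ci[:3,:3].T+Ci[:3,3]
k=np.zeros(im.shape[:2],bool); k[210:400,225:435]=1
k&=(abs(q[...,0])<.05)&(abs(q[...,1])<.034)&(q[...,2]>-.03)&(q[...,2]<.03)
z=q[k]; print(len(z),np.percentile(z[:,2],[5,50,95]))
l=z[abs(z[:,2]-np.median(z[:,2]))<.004]; A=np.c_[l[:,:2],np.ones(len(l))]; print('lid plane',np.linalg.lstsq(A,l[:,2],rcond=None)[0], 'x',np.percentile(l[:,0],[.5,99.5]),'y',np.percentile(l[:,1],[.5,99.5]))
t,az=.413,np.radians(164.2)
n=np.array([np.sin(t)*np.cos(az),np.sin(t)*np.sin(az),np.cos(t)]); w=np.array([.527,-.285,.0932])
zt=-n; x=-np.array([np.cos(az),np.sin(az),0]); x=x-zt*(x@zt); x/=np.linalg.norm(x); y=np.cross(zt,x)
Rm=np.c_[x,y,zt]
np.savez('tgt.npz',n=n,w=w,Rm=Rm)
for off in (.2,.1):
    T=pose(w+n*(off+.0252),Rm=Rm); print(T[:3,3]); plan(T,14,True)
E
```

```text
20763 [-0.01629399 -0.01507733  0.00736974]
lid plane [ 0.00661866 -0.00028244 -0.01522187] x [-0.02112288  0.03314395] y [-0.03022169  0.03064831]
[ 0.44002894 -0.26038967  0.29946538]
need 3 N 14 rel [-0.3 23.8  0.7] [ 0.0435 -0.0051 -0.0508]
[-0.02, 1.7, 0.05] [0.0031, -0.0004, -0.0036]
[-0.02, 1.7, 0.05] [0.0032, -0.0004, -0.0035]
[-0.02, 1.7, 0.05] [0.0033, -0.0004, -0.0034]
[-0.02, 1.7, 0.05] [0.0034, -0.0004, -0.0033]
[-0.02, 1.7, 0.05] [0.0035, -0.0004, -0.0032]
[-0.02, 1.7, 0.05] [0.0036, -0.0004, -0.0031]
[-0.02, 1.7, 0.05] [0.0037, -0.0004, -0.003]
[-0.02, 1.7, 0.05] [0.0038, -0.0004, -0.0029]
[-0.02, 1.7, 0.05] [0.0039, -0.0004, -0.0028]
[-0.02, 1.7, 0.05] [0.004, -0.0004, -0.0027]
[-0.02, 1.7, 0.05] [0.004, -0.0004, -0.0026]
[-0.02, 1.7, 0.05] [0.0041, -0.0004, -0.0024]
[-0.02, 1.7, 0.05] [0.0042, -0.0004, -0.0023]
[-0.02, 1.7, 0.05] [0.0042, -0.0004, -0.0022]
[ 0.47864842 -0.27131788  0.20787329]
need 3 N 14 rel [-0.3 23.8  0.7] [ 0.0839 -0.0044  0.0406]
[-0.02, 1.7, 0.05] [0.006, -0.0003, 0.0029]
[-0.02, 1.7, 0.05] [0.0059, -0.0003, 0.0031]
[-0.02, 1.7, 0.05] [0.0058, -0.0003, 0.0033]
[-0.02, 1.7, 0.05] [0.0057, -0.0003, 0.0034]
[-0.02, 1.7, 0.05] [0.0056, -0.0003, 0.0036]
[-0.02, 1.7, 0.05] [0.0055, -0.0003, 0.0038]
[-0.02, 1.7, 0.05] [0.0054, -0.0004, 0.0039]
[-0.02, 1.7, 0.05] [0.0053, -0.0004, 0.0041]
[-0.02, 1.7, 0.05] [0.0051, -0.0004, 0.0042]
[-0.02, 1.7, 0.05] [0.005, -0.0004, 0.0044]
[-0.02, 1.7, 0.05] [0.0049, -0.0004, 0.0045]
[-0.02, 1.7, 0.05] [0.0047, -0.0004, 0.0047]
[-0.02, 1.7, 0.05] [0.0046, -0.0004, 0.0048]
[-0.02, 1.7, 0.05] [0.0045, -0.0004, 0.0049]
```

The lid plane sits 15.2 mm behind TCP, so the base is 24.8 mm ahead (25.2 expected); it is level and centred. I first go to 20 cm out along the normal.

Request:
send_rows:
  steps:
    - [0, 1.5, 0, 0.002, -0.0003, -0.003, 1]
    - [0, 2.7, 0, 0.005, -0.0005, -0.006, 1]
    - [0, 2.7, 0, 0.005, -0.0005, -0.006, 1]
    - [0, 2.7, 0, 0.005, -0.0005, -0.005, 1]
    - [0, 2.7, 0, 0.0055, -0.0005, -0.005, 1]
    - [0, 2.7, 0, 0.006, -0.0005, -0.005, 1]
    - [0, 2.7, 0, 0.006, -0.0005, -0.004, 1]
    - [0, 2.7, 0, 0.006, -0.0005, -0.004, 1]
    - [0, 2, 0, 0.006, -0.0005, -0.003, 1]
    - [0, 0, 0, 0, 0, 0, 1]

```text
time: 14.6
ee_pos: [0.4383, -0.2572, 0.3021]
eef_rot: [0.971, -0.125, 0.204, 0.026]
ft_force: [-0.3, -0.5, -0.9]
width: 0.0657
```

```bash
python3 - <<'E'
from h import *
s=read_state(); print(s['joint_positions'],s['ee_pos'])
f=np.load('tgt.npz'); plan(pose(f['w']+f['n']*.1252,Rm=f['Rm']),8,True)
E
```

```text
[ 0.73867484 -0.22663119 -0.19513408  1.97326861 -0.18706265  0.99786007
 -1.2172022 ] [ 0.43828279 -0.25718295  0.30213673]
need 3 N 8 rel [-0.5 -0.1  1. ] [0.0011 0.0035 0.1034]
[-0.06, -0.01, 0.13] [0.0001, 0.0004, 0.0129]
[-0.06, -0.01, 0.13] [0.0001, 0.0004, 0.0129]
[-0.06, -0.01, 0.13] [0.0001, 0.0004, 0.0129]
[-0.06, -0.01, 0.13] [0.0001, 0.0004, 0.0129]
[-0.06, -0.01, 0.13] [0.0001, 0.0004, 0.0129]
[-0.06, -0.01, 0.13] [0.0001, 0.0004, 0.0129]
[-0.06, -0.01, 0.13] [0.0002, 0.0004, 0.0129]
[-0.06, -0.01, 0.13] [0.0002, 0.0003, 0.0129]
```

Request:
send_rows:
  steps:
    - [0, 0, 0.1, 0, 0.0004, 0.006, 1]
    - [0, 0, 0.1, 0, 0.0004, 0.012, 1]
    - [0, 0, 0.1, 0, 0.0004, 0.014, 1]
    - [0, 0, 0.1, 0, 0.0004, 0.014, 1]
    - [0, 0, 0.1, 0, 0.0004, 0.014, 1]
    - [0, 0, 0.1, 0, 0.0004, 0.014, 1]
    - [0, 0, 0.1, 0, 0.0004, 0.012, 1]
    - [0, 0, 0.1, 0, 0.0004, 0.006, 1]
    - [0, 0, 0, 0, 0, 0, 1]
    - [0, 0, 0, 0, 0, 0, 1]

```text
time: 15.6
ee_pos: [0.4748, -0.2684, 0.2061]
eef_rot: [0.971, -0.131, 0.199, 0.022]
ft_force: [0.4, 0.9, -0.5]
width: 0.0656
```

```bash
python3 - <<'E'
from h import *
s=read_state(); print(s['joint_positions'],s['ee_pos'])
f=np.load('tgt.npz'); plan(pose(f['w']+f['n']*.1252,Rm=f['Rm']),3,True)
snap('wrist','wrist8'); snap('scene','scene3')
E
```

```text
[ 0.7242013  -0.06404294 -0.2258259   2.03631977 -0.15892324  0.78080997
 -1.25292957] [ 0.47483144 -0.26840288  0.20606664]
need 1 N 3 rel [-0.7  0.5  0.2] [0.0048 0.0018 0.0001]
[-0.22, 0.17, 0.08] [0.0016, 0.0006, 0.0]
[-0.22, 0.17, 0.08] [0.0016, 0.0006, 0.0]
[-0.22, 0.17, 0.08] [0.0016, 0.0006, 0.0]
```

View pics/wrist8.png

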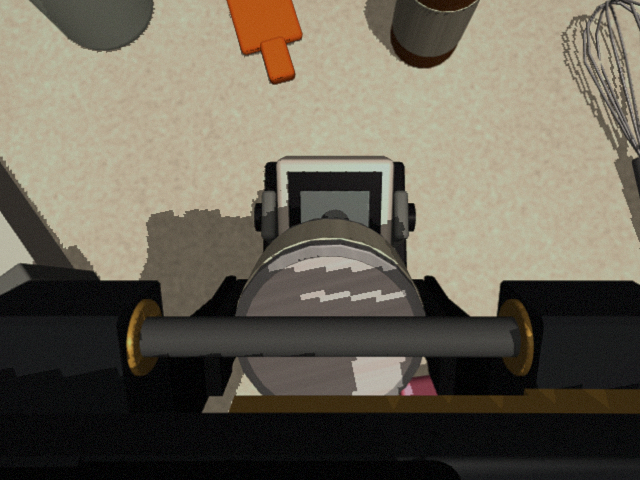

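View pics/scene3.png

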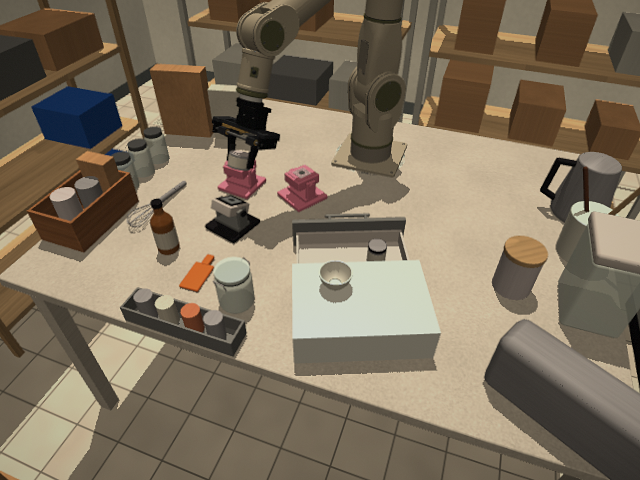

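The tin is above the dark reader's glass (wrist px about (335,205)) and everything else is untouched. I apply the small correction, settle, then recheck.

Request:
send_rows:
  steps:
    - [-0.3, 0.2, 0, 0.0016, 0.0006, 0, 1]
    - [-0.2, 0.2, 0, 0.0016, 0.0006, 0, 1]
    - [-0.2, 0.1, 0, 0.0012, 0.0004, 0, 1]
    - [0, 0, 0, 0, 0, 0, 1]
    - [0, 0, 0, 0, 0, 0, 1]
    - [0, 0, 0, 0, 0, 0, 1]
    - [0, 0, 0, 0, 0, 0, 1]
    - [0, 0, 0, 0, 0, 0, 1]
    - [0, 0, 0, 0, 0, 0, 1]
    - [0, 0, 0, 0, 0, 0, 1]

```text
time: 16.7
ee_pos: [0.479, -0.2719, 0.2106]
eef_rot: [0.969, -0.133, 0.205, 0.031]
ft_force: [0.1, -0.2, -1.7]
width: 0.0654
```

```bash
python3 - <<'E'
from h import *
s=read_state(); print(s['joint_positions'],s['ee_pos'],abs(s['joint_vel']).max())
f=np.load('tgt.npz'); plan(pose(f['w']+f['n']*.1252,Rm=f['Rm']),3,True)
snap('wrist','wrist9'); snap('scene','scene4'); snap('top','top4')
C=cur(); b=C[:3,3]+C[:3,2]*.025; Rw=f['Rm']; d=b-f['w']; print('base in window',d@Rw[:,0],d@Rw[:,1],d@f['n'],'ang',np.arccos(-C[:3,2]@f['n']))
im,P=cloud('wrist9'); Ci=np.linalg.inv(C)
q=P@Ci[:3,:3].T+Ci[:3,3]
k=np.zeros(im.shape[:2],bool); k[210:400,225:435]=1
k&=(abs(q[...,0])<.05)&(abs(q[...,1])<.034)&(q[...,2]>-.03)&(q[...,2]<-.005)
l=q[k]; l=l[abs(l[:,2]-np.median(l[:,2]))<.004]; A=np.c_[l[:,:2],np.ones(len(l))]; print('lid',np.linalg.lstsq(A,l[:,2],rcond=None)[0],np.percentile(l[:,0],99.5),np.percentile(l[:,1],[.5,99.5]))
# reader top visible part
d=P-f['w']; n=d@f['n']; a1=d@Rw[:,0]; a2=d@Rw[:,1]
k=(abs(n)<.012)&(abs(a1)<.033)&(abs(a2)<.03); k[:150]=0; k[235:]=0
s=P[k]
for _ in range(4):
    mm=s.mean(0); u,w_,v=np.linalg.svd(s-mm,full_matrices=False); nn=v[2]*np.sign(v[2,2]); r=(s-mm)@nn; s=s[abs(r)<.003]
print(len(s),'fit n',nn,'angle to tool',np.arccos(-C[:3,2]@nn),'dist base',(b-mm)@nn)
cv2.imwrite('pics/crop5.png',cv2.resize(im[150:240,230:440],(784,336),interpolation=cv2.INTER_CUBIC))
cv2.imwrite('pics/crop6.png',cv2.resize(load('scene4')['im'][100:250,180:300],(480,600),interpolation=cv2.INTER_CUBIC))
E
```

```text
[ 0.72277254 -0.06682314 -0.23066152  2.03278422 -0.14124594  0.7688139
 -1.27212035] [ 0.47899061 -0.27187417  0.21059229] 0.0030350352509363855
need 1 N 3 rel [ 0.2 -0.3  0.2] [-0.0015 -0.0005  0.0023]
[0.06, -0.09, 0.08] [-0.0005, -0.0002, 0.0008]
[0.06, -0.09, 0.08] [-0.0005, -0.0002, 0.0008]
[0.06, -0.09, 0.08] [-0.0005, -0.0001, 0.0008]
base in window 0.00168491576355384 0.0005162850963826087 0.10252247687543622 ang 0.005732254103834893
lid [ 0.00667815 -0.00032145 -0.01524751] 0.03302063387807379 [-0.03036115  0.03069857]
3297 fit n [-0.34767141  0.09614489  0.93267398] angle to tool 0.04888935036360395 dist base 0.10276932243694296
```

View pics/crop5.png

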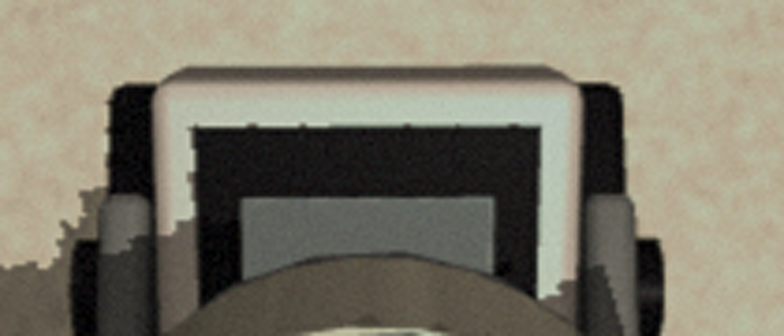

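View pics/crop6.png

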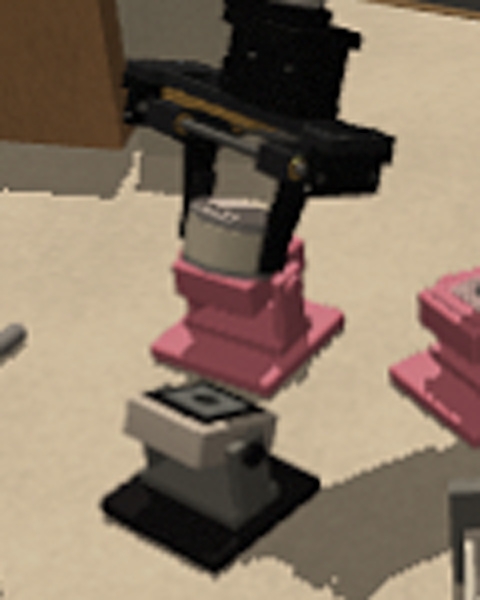

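```bash
python3 - <<'E'
from h import *
s=read_state(); print(s['time'],s['ee_pos'],s['width'],abs(s['joint_vel']).max()); print(close_job())
E
```

```text
16.85 [ 0.47901776 -0.2718703   0.21063016] 0.06592338543616019 0.0014760460289705644
the job is handed in; nothing more can be done
None
```

I slid the drawer open about 157 mm by its bar handle, lifted out the tuna tin and held it over the dark reader. I handed the job in at 16.85 s with the tin still in the gripper; no verdict was reported.

- **Tin pose:** the last checks put the tin's base 102.5 mm out from the glass, 1.7 mm and 0.5 mm off centre. Its axis is about 0.006 rad from the measured normal.
- **Grip:** the opening is 65.9 mm, which matches the tin's diameter, and the arm is still (joint speeds at or below 0.0015 rad/s).
- **Rest of the shelf:** in the pictures the spice tin was still upright in the drawer, and I saw no other thing moved.

**One check disagreed:** a last fit on the only strip of glass still visible gave a normal 0.049 rad off the tool axis. It rests on a partial view, and is inside the 0.14 rad limit; that fit gave a distance of 102.8 mm.

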